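# Set the blue filter on the inspection lamp and open its shutter

## Task

Next to the excavated bronze stands an inspection light source with a flat filter wheel that has four coloured tabs: push the tabs gently, without touching the round filter glasses, to step the wheel round until the blue tab points at the white arrow on the housing. Then press the orange shutter button fully down, let it come back up and leave the wheel as set. Do it all by pushing and pressing with the fingertips: lift nothing, and leave the other things on and around the unit where they are.

Things in the scene. Friction and masses are not known exactly. Their poses are not given: they have to be found in the camera images.
- lamp_unit: Fixed grey housing. Origin at table level under the wheel's axis; -x side (towards the robot) carries the flat white arrow (y = 0, x -83 to -106 mm). Deck 35 mm high, x -108 to 142, y -105 to 105 mm; on its far edge (x 92 to 142) a block rises to 75 mm, leaving no room for a finger between tabs and block: push the tabs in front and at the sides.
- wheel_centre (a point): Point on the wheel's upright axis at the top face of the disc, 47 mm above the table. The black disc is 96 mm across, with a hub 20 mm across that rises 8 mm above it.
- wheel (a joint): Angle of the filter wheel (rad): 0 when the blue tab points at the arrow, growing anticlockwise from above; turns without end (2 pi more is the same place). No click stops: friction (0.11 N m, about 2 N at a tab) holds it where it is left; it does not coast. Tabs anticlockwise from above: blue, green, yellow, red, 90 degrees apart.
- blue_tab (a point): Blue tab: upright radial plate 9 mm thick, from 42 to 82 mm from the axis, lower edge 46 mm and top 68 mm above the table. This point lies mid-thickness, 70 mm from the axis, 57 mm above the table. The disc (top at 47 mm) lies under it inwards of 48 mm radius; farther out only the deck, 35 mm high.
- green_tab (a point): The same point on the green tab, same shape.
- yellow_tab (a point): The same point on the yellow tab, same shape.
- red_tab (a point): The same point on the red tab, same shape.
- index (a point): The place where the blue_tab point must come to: on the arrow's line, 70 mm from the wheel's axis, 57 mm above the table.
- glasses: The four round filter glasses, 25 mm across, in the disc with centres 27 mm from the axis, one in line with each tab and of its colour, tops 48.5 mm above the table; not to be touched. Origin on the wheel's axis, turning with it.
- shutter (a joint): Orange spring push button on top of the far block: 0 up, 0.006 m fully down, which takes about 4 N; it springs back.
- shutter_top (a point): Centre of the orange button's top face, 28 mm across; it is pressed straight down.
- lens_cap: Loose black lens cap, 38 mm across, 14 mm high, lying on top of the far block, about 125 mm from the button. Origin under its centre. Leave alone.
- vial: Loose amber vial, 28 mm across, 55 mm high, on the table close to the unit's left side. Origin under its centre. Leave alone.
- beaker: Loose glass beaker, 66 mm across, 70 mm high, on the table close to the unit's right side. Origin under its centre. Leave alone.
- solvent: Loose white bottle with blue cap, 66 mm across, 160 mm high, on the right. Origin under its centre. Leave alone.
- brush: Loose brush lying on the table on the right. Leave alone.
- loupe: Loose black eye loupe, 38 mm across, 34 mm high, on the left. Origin under its centre. Leave alone.

How it is judged:
On the way, in this order (a step that is already met when the one before it is completed fails the run):
1. the blue tab points at the white arrow (within 7 mm at the tab) and the wheel stands still (horizontal distance between blue_tab and index below 0.007 m and velocity of joint wheel between -0.1 and 0.1 rad/s), for 0.3 s.
2. the orange button is pressed fully down (value of joint shutter above 0.0045 m), for 0.05 s.
At the end, for the whole second after the job is handed in: The blue tab's point is within 7 mm (about 6 degrees) of the arrow's line, the wheel is at rest, and the button, which was pressed at least 4.5 mm after the wheel was set, is up again (horizontal distance between blue_tab and index below 0.007 m and velocity of joint wheel between -0.05 and 0.05 rad/s and value of joint shutter below 0.0015 m); the robot touches nothing.
It fails at once if a filter glass is touched (contact force between the arm and glasses above 0.5 N).
It fails at once if a filter glass is touched by the fingers (contact force between the fingers and glasses above 0.5 N).
It fails at once if the wheel is pushed harder than 20 N (contact force between the fingers and wheel above 20 N).
It fails at once if something else on or around the unit is moved by more than 10 mm or lifted (distance of any of lens_cap, vial, beaker, solvent, brush, loupe from where it was at the start of the episode above 0.01 m).
It also fails if it takes over 56 s, if anything falls off the work surface, if the arm or the gripper's body presses on something with over 40 N, if the wrist force passes 120 N, or if a joint passes its speed limit or range.

## Robot

A 7-joint arm with a two-finger parallel gripper is mounted at the origin on the work surface. World frame = base frame: x ahead of the robot, y to its left, z up, the work surface at z = 0. Lengths are in m, angles in rad, forces in N, time in s.
With the tool pointing down it reaches from about 0.4 to 0.85 m from the base axis. Payload 4.4 kg.
Tool frame: the origin (TCP) lies between the finger pads; the fingertips stand 14 mm ahead of it and the grasp point (between the pads) lies 5 mm behind it (ctrl.tip_extent is the z of the fingertips in the tool frame, in m); z points along the fingers, y is the line along which they close (so a half turn about z gives the same grasp; the last joint's range is limited). The gripper opens to 94 mm and grips with 3 to 60 N. Pads are 16 mm wide; open, the fingers measure 119 mm over their backs; the gripper's body (75 mm by 177 mm) begins 78 mm behind the grasp point.
Start: joints at [1.16, 0.628, 0.038, 1.517, -0.027, 0.996, -0.02], TCP at [0.22, -0.612, 0.219] pointing down, gripper open.
Joint ranges: [-3.06, 3.06], [-0.37, 2.12], [-1.25, 1.32], [0.18, 2.47], [-1.1, 4.24], [0.23, 1.98], [-2.94, 2.94]. Speed limits (rad/s): [2.57, 2.57, 3.14, 3.14, 3.14, 3.14, 3.14].

## Interface

Orientations are given as a unit quaternion [w, x, y, z].
In Python, from station import ctrl gives the robot as it stands.
- The arm moves only by the shell command python3 -m inch 'ROWS' [OPENING] [FORCE]. ROWS is JSON, a list of rows, each an object of numbers: "dx", "dy", "dz": the shift along the tool's x, y, z in m; "turn": the turn about the tool's z in rad. A call has 1 to 20 rows; each row shifts and turns the commanded pose from where the row before left it, along the tool's axes as they then stand; what a row does not reach is not made up. A row lasts 1/12 s, in which the tool goes at most 41.7 mm and 7.16 degrees, less where a joint would pass 70% of its speed; a pose out of reach is approached as far as the arm can. A call is refused whole if a number of a shift passes 0.0417 or a number of a turn 0.125, either way. A call with a gripper value outside its range is refused whole. OPENING is the finger opening in m, from 0 to 0.094, set as the call begins (- or left out, the last holds). The fingers move at their own pace and stop on an object; FORCE is the grip in N (left out, the last holds). Time passes only in rows, so rows that do not move let the fingers close. It gives the time, the measured TCP pose, the force, the opening and the grip force at its end, in the units of the state.
- ctrl.sense(): the state, without advancing time (a new reading comes with each control period).
- ctrl.snapshot(name): name is "scene" or "top"; returns (picture, depth): 480x640x3 uint8, red, green, blue; 480x640 float32, m along the optical axis (not along the pixel's ray), 0 where there is no reading.
- ctrl.calibration(name): a dict with "K" (3x3 intrinsics, pixels), "pose" (4x4, takes a point from camera to world coordinates). Camera axes: x right, y up, looking along -z (the intrinsics and any distortion apply to the point x, -y, -z); pixel columns grow to the right and rows downward; lengths in m; the calibration is good to about 2 mm. A picture is of the moment at which its call begins. calibration takes no time and is no camera call.
- ctrl.finish_job(): hands the job in; it is judged then, once.
The state is a dict: "clock": time; "joints": joint angles; "joint_vel": joint speeds; "tau": joint torques, N m; "tcp_pos": TCP position; "orientation": TCP orientation; "force": force on the tool from outside, world axes, zero at the start; "ft_torque": the same for the moment, N m; "width": finger opening in m; "grip_force": force on a finger pad.
Only numpy, scipy, OpenCV 4.12 (cv2) and the standard library are available. Lean on these libraries where they do the work, as an engineer would, in place of code of your own. Each camera call takes 0.05 s, during which the arm holds its last target. There are 200 camera calls.

## Working session

There is one attempt and no reset: what is moved stays moved. The work goes in short steps, Python scripts to look and compute and a shell command to move; the robot and the scene stay as the last step left them, time stands still between calls to the robot, and variables do not carry over. Pictures are saved under pics/ and viewed, at most 10 in all, crops included, and the job is handed in when it is done.

```bash
mkdir -p pics
cat > h.py <<'E'
import numpy as np, cv2
from station import ctrl
def ray(cal,u,v,z):
    K=np.array(cal["K"]);T=np.array(cal["pose"])
    d=np.array([(u-K[0,2])/K[0,0],-(v-K[1,2])/K[1,1],-1.])
    d=T[:3,:3]@d;o=T[:3,3]
    return o+d*(z-o[2])/d[2]
E
python3 - <<'E'
from h import *
for n in ("top","scene"):
    p,d=ctrl.snapshot(n); cv2.imwrite(f"pics/{n}0.png",p[:,:,::-1]); np.save(n,p); np.save(n+"d",d)
    c=ctrl.calibration(n); print({k:np.round(v,3).tolist() if not isinstance(v,str) else v for k,v in c.items()})
s=ctrl.sense();print({k:np.round(v,3).tolist() for k,v in s.items()})
E
```

```text
{'K': [[493.977, 0.0, 317.687], [0.0, 493.977, 236.56], [0.0, 0.0, 1.0]], 'pose': [[0.009, 0.983, -0.183, 0.351], [-1.0, 0.009, -0.003, 0.011], [-0.001, 0.184, 0.983, 1.07], [0.0, 0.0, 0.0, 1.0]]}
{'K': [[465.424, 0.0, 320.474], [0.0, 465.424, 238.036], [0.0, 0.0, 1.0]], 'pose': [[-0.806, -0.451, 0.383, 0.979], [0.591, -0.597, 0.543, 0.635], [-0.016, 0.664, 0.747, 0.927], [0.0, 0.0, 0.0, 1.0]]}
{'clock': 0.1, 'joints': [1.16, 0.629, 0.038, 1.518, -0.027, 0.996, -0.02], 'joint_vel': [-0.0, -0.002, 0.001, -0.002, 0.001, -0.0, 0.0], 'tau': [0.002, -55.079, 1.147, -18.711, -0.052, 0.019, 0.0], 'tcp_pos': [0.22, -0.611, 0.219], 'orientation': [-0.001, 0.985, 0.172, -0.0], 'force': [1.196, -0.637, -0.791], 'ft_torque': [0.03, -0.018, 0.016], 'grip_force': 0.0, 'width': 0.094}
```

View pics/top0.png

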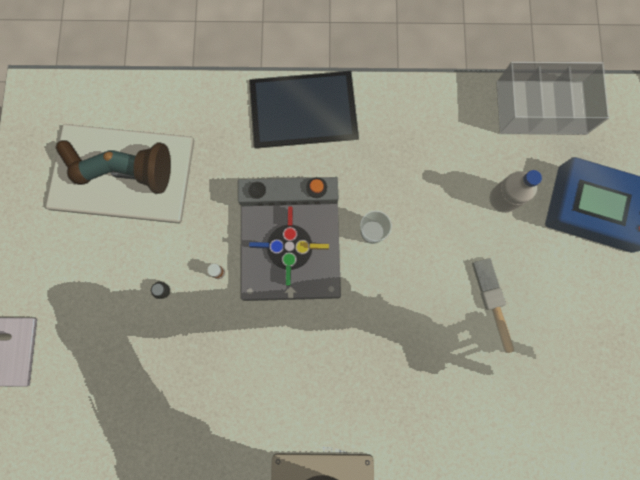

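View pics/scene0.png

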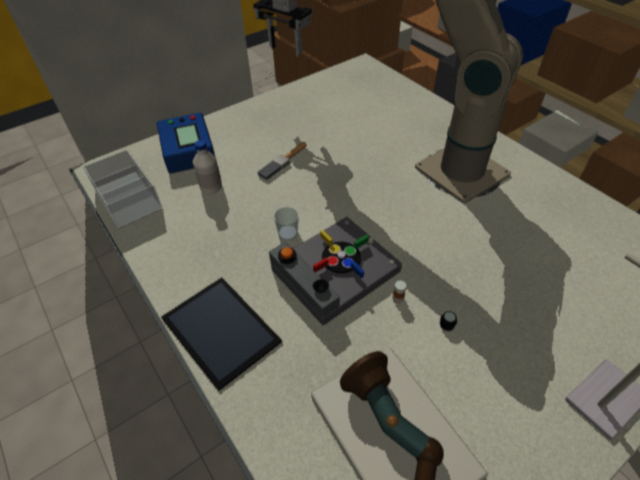

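The top view shows the wheel at about (290,247). The green tab points at the arrow (291,292), blue points left (+y), and the button is at (317,186). Blue therefore needs about +90° anticlockwise, so I'll push its far side towards the robot.

```bash
cat >> h.py <<'E'
H={"red":(0,6),"orange":(7,16),"yellow":(20,33),"green":(45,80),"blue":(105,130)}
def blobs(name,p,box):
    x0,y0,x1,y1=box;out={}
    hsv=cv2.cvtColor(p,cv2.COLOR_RGB2HSV)
    for k,(a,b) in H.items():
        m=cv2.inRange(hsv,(a,140,60),(b,255,255))
        if k=="red": m|=cv2.inRange(hsv,(174,140,60),(180,255,255))
        mm=np.zeros_like(m);mm[y0:y1,x0:x1]=m[y0:y1,x0:x1]
        n,l,st,ce=cv2.connectedComponentsWithStats(mm)
        out[k]=[(st[i].tolist(),ce[i].round(1).tolist()) for i in range(1,n) if st[i][4]>=12]
    return out
E
python3 - <<'E'
from h import *
p=np.load("top.npy");c=ctrl.calibration("top")
for k,v in blobs("top",p,(230,170,350,310)).items():
    for st,ce in v: print("top",k,st,ce,ray(c,*ce,.05)[:2].round(4),"top z68",ray(c,*ce,.068)[:2].round(4),"z82",ray(c,*ce,.082)[:2].round(4))
ps=np.load("scene.npy");cs=ctrl.calibration("scene")
for k,v in blobs("scene",ps,(265,215,405,320)).items():
    for st,ce in v: print("scene",k,st,ce,ray(cs,*ce,.05)[:2].round(4),ray(cs,*ce,.068)[:2].round(4),"z82",ray(cs,*ce,.082)[:2].round(4))
cr=cv2.resize(p[170:310,225:385],(800,700*1),interpolation=cv2.INTER_CUBIC)
cv2.imwrite("pics/topc.png",cv2.resize(cr,(640,560))[:,:,::-1])
E
```

```text
top red [288, 207, 4, 19, 72] [289.5, 216.0] [0.5851 0.0737] top z68 [0.5809 0.0726] z82 [0.5777 0.0717]
top red [285, 229, 10, 10, 84] [289.7, 233.6] [0.5471 0.0725] top z68 [0.5436 0.0715] z82 [0.5409 0.0706]
top orange [310, 179, 14, 14, 152] [316.3, 185.4] [0.6528 0.0176] top z68 [0.6475 0.0175] z82 [0.6433 0.0174]
top yellow [297, 242, 11, 10, 85] [302.0, 246.5] [0.5198 0.0463] top z68 [0.5169 0.0456] z82 [0.5145 0.0451]
top yellow [310, 244, 18, 5, 73] [318.6, 245.5] [0.5223 0.0115] top z68 [0.5193 0.0115] z82 [0.5169 0.0115]
top green [285, 255, 9, 10, 70] [289.0, 259.2] [0.4928 0.0729] top z68 [0.4903 0.0718] z82 [0.4883 0.071 ]
top blue [272, 241, 10, 10, 80] [276.5, 245.9] [0.5206 0.0997] top z68 [0.5176 0.0981] z82 [0.5153 0.0969]
top blue [250, 243, 19, 4, 60] [259.1, 244.2] [0.5239 0.1362] top z68 [0.5209 0.134 ] z82 [0.5185 0.1323]
scene red [313, 256, 25, 12, 136] [326.5, 261.1] [0.5619 0.0675] [0.5705 0.0792] z82 [0.5771 0.0882]
scene orange [280, 247, 13, 11, 109] [286.4, 252.1] [ 0.6237 -0.0145] [ 0.631  -0.0012] z82 [0.6366 0.0092]
scene yellow [321, 231, 19, 21, 151] [329.3, 241.5] [0.5187 0.0214] [0.5282 0.034 ] z82 [0.5355 0.0438]
scene green [355, 235, 13, 9, 39] [361.2, 238.8] [0.4494 0.0624] [0.4602 0.0742] z82 [0.4687 0.0834]
scene green [346, 247, 8, 7, 44] [349.7, 250.0] [0.4954 0.0738] [0.5053 0.0853] z82 [0.513  0.0943]
scene blue [343, 258, 21, 15, 127] [352.1, 264.0] [0.5182 0.1116] [0.5277 0.1223] z82 [0.535  0.1307]
```

View pics/topc.png

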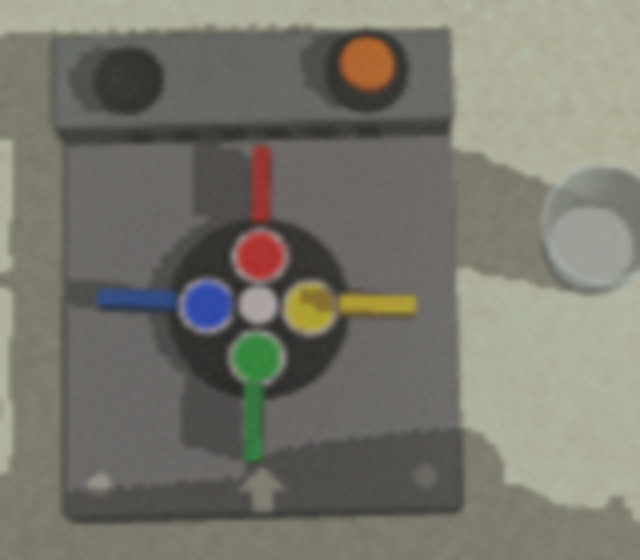

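The crop confirms it: blue is at left, green is almost at the arrow (arrow at (262,488) in the crop), and the lens cap and button sit on the block. Next I'll compute the arrow direction, the button height and positions of nearby objects.

Run:
```python
from h import *
c=ctrl.calibration("top");d=np.load("topd.npy")
K=np.array(c["K"]);T=np.array(c["pose"])
def dep(u,v):
    z=np.median(d[v-1:v+2,u-1:u+2]);return (T@np.array([(u-K[0,2])/K[0,0]*z,-(v-K[1,2])/K[1,1]*z,-z,1]))[:3].round(4)
f=lambda a,b:(225+a/4,170+b/4)
for n,a,b,z in [("arrow",262,488,.035),("frontL",65,518,.035),("frontR",462,511,.035),("hub",258,305,.055),("blockL",52,36,.075),("blockR",450,29,.075)]:
    print(n,ray(c,*f(a,b),z).round(4))
for n,u,v in [("button",316,185),("block",290,190),("disc",281,258),("deck",265,280),("table",360,280),("blue",259,244)]: print(n,dep(u,v))
s=ctrl.calibration("scene");d=np.load("scened.npy");K=np.array(s["K"]);T=np.array(s["pose"])
print("button s",dep(286,251))
```

```text
arrow [0.4258 0.0693 0.035 ]
frontL [0.4093 0.1716 0.035 ]
frontR [ 0.4148 -0.0351  0.035 ]
hub [0.5193 0.0721 0.055 ]
blockL [0.6578 0.1817 0.075 ]
blockR [ 0.6635 -0.0268  0.075 ]
button [0.6395 0.0179 0.0978]
block [0.6346 0.0722 0.0761]
disc [0.4953 0.0897 0.0493]
deck [0.4503 0.1232 0.0364]
table [ 0.4556 -0.0788  0.001 ]
blue [0.521  0.1341 0.0693]
button s [0.6414 0.0167 0.0966]
```

```bash
python3 -m inch '[{"turn":0.115},{"turn":0.115},{"turn":0.116},{}]' 0; python3 -m inch '[{"dx":0.016,"dy":-0.0375},{"dx":0.016,"dy":-0.0375},{"dx":0.016,"dy":-0.0375},{"dx":0.016,"dy":-0.0375},{"dx":0.016,"dy":-0.0375},{"dx":0.016,"dy":-0.0375},{"dx":0.016,"dy":-0.0375},{"dx":0.016,"dy":-0.0375},{"dx":0.016,"dy":-0.0375},{"dx":0.016,"dy":-0.0375},{"dx":0.016,"dy":-0.0375},{"dx":0.016,"dy":-0.0375},{"dx":0.016,"dy":-0.0375},{"dx":0.016,"dy":-0.0375},{"dx":0.016,"dy":-0.0375},{"dx":0.016,"dy":-0.0375},{"dx":0.016,"dy":-0.0375},{"dx":0.016,"dy":-0.0375},{"dx":0.016,"dy":-0.0375},{}]'; python3 -c "
from h import *
print(ctrl.sense()['joints'])"
```

```text
[ 1.16016773  0.62925499  0.03847879  1.51823283 -0.02697794  0.9963004
 -0.01999834]validation failed for argument at $[0]...
validation failed for argument at $[0]...
```

```bash
python3 -m inch '[{"dx":0,"dy":0,"dz":0,"turn":0.115},{"dx":0,"dy":0,"dz":0,"turn":0.115},{"dx":0,"dy":0,"dz":0,"turn":0.116},{"dx":0,"dy":0,"dz":0,"turn":0}]' 0
```

```text
clock: 0.43
tcp_pos: [0.2197, -0.6114, 0.219]
orientation: [-0.0, 1.0, -0.002, -0.0]
force: [0.2, 0.2, 0.1]
width: 0.071
grip_force: 0.0
```

All four keys are required in each row. Now I'll travel to a point above the start of the push.

```bash
python3 -m inch '[{"dx":0.016,"dy":-0.0375,"dz":0,"turn":0},{"dx":0.016,"dy":-0.0375,"dz":0,"turn":0},{"dx":0.016,"dy":-0.0375,"dz":0,"turn":0},{"dx":0.016,"dy":-0.0375,"dz":0,"turn":0},{"dx":0.016,"dy":-0.0375,"dz":0,"turn":0},{"dx":0.016,"dy":-0.0375,"dz":0,"turn":0},{"dx":0.016,"dy":-0.0375,"dz":0,"turn":0},{"dx":0.016,"dy":-0.0375,"dz":0,"turn":0},{"dx":0.016,"dy":-0.0375,"dz":0,"turn":0},{"dx":0.016,"dy":-0.0375,"dz":0,"turn":0},{"dx":0.016,"dy":-0.0375,"dz":0,"turn":0},{"dx":0.016,"dy":-0.0375,"dz":0,"turn":0},{"dx":0.016,"dy":-0.0375,"dz":0,"turn":0},{"dx":0.016,"dy":-0.0375,"dz":0,"turn":0},{"dx":0.016,"dy":-0.0375,"dz":0,"turn":0},{"dx":0.016,"dy":-0.0375,"dz":0,"turn":0},{"dx":0.016,"dy":-0.0375,"dz":0,"turn":0},{"dx":0.016,"dy":-0.0375,"dz":0,"turn":0},{"dx":0.016,"dy":-0.0375,"dz":0,"turn":0},{"dx":0,"dy":0,"dz":0,"turn":0}]'; python3 -c "
from h import *
print(ctrl.sense()['joints'])"
```

```text
clock: 2.1
tcp_pos: [0.527, 0.1105, 0.2193]
orientation: [-0.003, 1.0, 0.007, 0.002]
force: [0.2, 0.5, 0.0]
width: 0.0006
grip_force: 0.0
[-0.28410276  0.46643665  0.04162634  1.83479552 -0.03182961  0.83655883
 -1.7827252 ]
```

```bash
python3 -m inch '[{"dx":0.009,"dy":-0.015,"dz":0.02,"turn":0},{"dx":0.009,"dy":-0.015,"dz":0.03,"turn":0},{"dx":0,"dy":0,"dz":0.03,"turn":0},{"dx":0,"dy":0,"dz":0.01,"turn":0},{"dx":0,"dy":0,"dz":0,"turn":0},{"dx":0,"dy":0,"dz":0,"turn":0}]'
python3 - <<'E'
from h import *
p,d=ctrl.snapshot("scene"); cv2.imwrite("pics/s1.png",cv2.resize(p[180:340,230:450],(770,560),interpolation=cv2.INTER_CUBIC)[:,:,::-1])
E
```

```text
clock: 2.6
tcp_pos: [0.5425, 0.1295, 0.1297]
orientation: [0.0, 1.0, -0.0, -0.0]
force: [0.3, 1.0, 0.0]
width: 0.0002
grip_force: 0.0
```

View pics/s1.png

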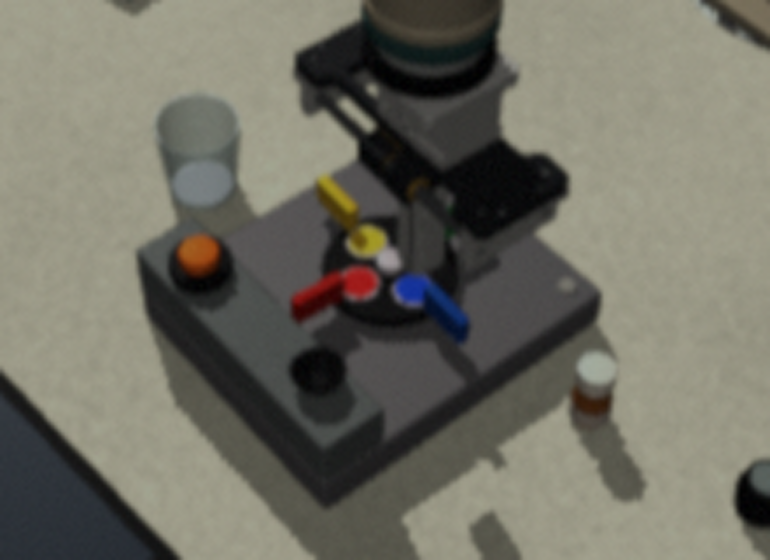

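The gripper is above the disc with the blue tab still ahead of it (blue tab at about (445,310) in the crop). I'll correct y outward by 10 mm and descend beside the tab.

```bash
python3 -m inch '[{"dx":0.003,"dy":-0.0105,"dz":0,"turn":0},{"dx":0,"dy":0,"dz":0.02,"turn":0},{"dx":0,"dy":0,"dz":0.02,"turn":0},{"dx":0,"dy":0,"dz":0.015,"turn":0},{"dx":0,"dy":0,"dz":0.01,"turn":0},{"dx":0,"dy":0,"dz":0,"turn":0},{"dx":0,"dy":0,"dz":0,"turn":0}]'
```

```text
clock: 3.23
tcp_pos: [0.5463, 0.1412, 0.0652]
orientation: [-0.0, 1.0, -0.001, 0.001]
force: [-0.8, -0.4, 0.0]
width: 0.0004
grip_force: 0.0
```

```bash
python3 -m inch '[{"dx":-0.003,"dy":0,"dz":0,"turn":0},{"dx":-0.003,"dy":0,"dz":0,"turn":0},{"dx":-0.003,"dy":0,"dz":0,"turn":0},{"dx":-0.002,"dy":0,"dz":0,"turn":0},{"dx":-0.002,"dy":0,"dz":0,"turn":0},{"dx":-0.0034,"dy":-0.0006,"dz":0,"turn":-0.05},{"dx":-0.0034,"dy":-0.0006,"dz":0,"turn":-0.05},{"dx":-0.0034,"dy":-0.0006,"dz":0,"turn":-0.05},{"dx":-0.0034,"dy":-0.0006,"dz":0,"turn":-0.05},{"dx":0,"dy":0,"dz":0,"turn":0}]'
python3 - <<'E'
from h import *
p,d=ctrl.snapshot("top")
c=ctrl.calibration("top")
for k,v in blobs("top",p,(230,205,350,310)).items():
    for st,ce in v: print(k,st,ray(c,*ce,.0485)[:2].round(4),ray(c,*ce,.068)[:2].round(4))
s=ctrl.sense();print(s['tcp_pos'],s['force'])
E
```

```text
clock: 4.07
tcp_pos: [0.5193, 0.1424, 0.065]
orientation: [-0.0, 0.995, 0.1, 0.001]
force: [1.0, 0.3, 0.8]
width: 0.0003
grip_force: 0.6
yellow [309, 235, 19, 8, 88] [0.5376 0.0138] [0.5341 0.0137]
yellow [297, 239, 11, 10, 81] [0.5269 0.0466] [0.5235 0.0459]
green [288, 255, 9, 10, 67] [0.4935 0.0668] [0.4907 0.0657]
blue [272, 247, 10, 8, 62] [0.512  0.0992] [0.5089 0.0975]
blue [265, 249, 4, 4, 12] [0.5103 0.1196] [0.5073 0.1176]
[0.51931376 0.14235633 0.06489645] [1.35998772 0.8155211  1.08928688]
```

```bash
python3 -m inch '[{"dx":-0.0034,"dy":-0.0006,"dz":0,"turn":-0.05},{"dx":-0.0034,"dy":-0.0006,"dz":0,"turn":-0.05},{"dx":-0.0034,"dy":-0.0006,"dz":0,"turn":-0.05},{"dx":-0.0034,"dy":-0.0006,"dz":0,"turn":-0.05},{"dx":-0.0034,"dy":-0.0006,"dz":0,"turn":-0.05},{"dx":-0.0034,"dy":-0.0006,"dz":0,"turn":-0.05},{"dx":-0.0034,"dy":-0.0006,"dz":0,"turn":-0.05},{"dx":-0.0034,"dy":-0.0006,"dz":0,"turn":-0.05},{"dx":-0.0034,"dy":-0.0006,"dz":0,"turn":-0.05},{"dx":-0.0034,"dy":-0.0006,"dz":0,"turn":-0.05},{"dx":-0.0034,"dy":-0.0006,"dz":0,"turn":-0.05},{"dx":-0.0034,"dy":-0.0006,"dz":0,"turn":-0.05},{"dx":-0.0034,"dy":-0.0006,"dz":0,"turn":-0.05},{"dx":-0.0034,"dy":-0.0006,"dz":0,"turn":-0.05},{"dx":-0.0034,"dy":-0.0006,"dz":0,"turn":-0.05},{"dx":-0.0034,"dy":-0.0006,"dz":0,"turn":-0.05},{"dx":-0.0034,"dy":-0.0006,"dz":0,"turn":-0.05},{"dx":-0.0034,"dy":-0.0006,"dz":0,"turn":-0.05},{"dx":0,"dy":0,"dz":0,"turn":0},{"dx":0,"dy":0,"dz":0,"turn":0}]'
cat > m.py <<'E'
from h import *
import sys
p,d=ctrl.snapshot("top")
c=ctrl.calibration("top")
off={"blue":0,"green":90,"yellow":180,"red":270}
for k,v in blobs("top",p,(230,205,350,310)).items():
    for st,ce in v:
        a,b=ray(c,*ce,.0485)[:2],ray(c,*ce,.068)[:2]
        w=b if np.hypot(*(a-[.5201,.0727]))>.035 else a
        r=w-[.5201,.0727]
        print(k,st,w.round(4),"r",np.hypot(*r).round(4),"blue angle",(np.degrees(np.arctan2(r[1],r[0]))-off.get(k,0)).round(1)%360)
s=ctrl.sense();r=s['tcp_pos'][:2]-np.array([.5201,.0727]);q=s['orientation'];f=2*np.arctan2(q[2],q[1])
print(s['tcp_pos'],"psi",np.degrees(f),"tool xy",r@[np.cos(f),np.sin(f)],r@[np.sin(f),-np.cos(f)],s['force'])
cv2.imwrite("pics/"+sys.argv[1]+".png",cv2.resize(p[170:310,225:385],(640,560),interpolation=cv2.INTER_CUBIC)[:,:,::-1])
E
python3 m.py t2
```

```text
clock: 5.78
tcp_pos: [0.4648, 0.1161, 0.0645]
orientation: [-0.0, 0.854, 0.521, -0.0]
force: [0.7, 0.8, -1.2]
width: 0.0004
grip_force: 0.4
yellow [297, 210, 11, 19, 87] [0.5743 0.0465] r 0.0602 blue angle 154.2
[0.46474883 0.11620938 0.06444856] psi 62.8290014916875 tool xy 0.013432032450408225 -0.06911149539170422 [ 0.68444711  0.16958492 -0.07590917]
```

View pics/t2.png

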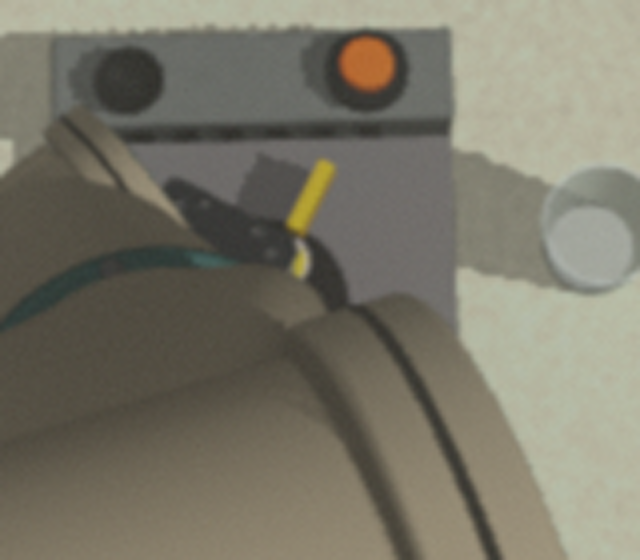

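The arm covers most of the wheel, but yellow (310,195 in the crop) puts blue at about 154°, so about 27.5° remains. I'll finish the arc, back off tangentially, rise, and look.

```bash
python3 -m inch '[{"dx":-0.0034,"dy":-0.0006,"dz":0,"turn":-0.05},{"dx":-0.0034,"dy":-0.0006,"dz":0,"turn":-0.05},{"dx":-0.0034,"dy":-0.0006,"dz":0,"turn":-0.05},{"dx":-0.0034,"dy":-0.0006,"dz":0,"turn":-0.05},{"dx":-0.0034,"dy":-0.0006,"dz":0,"turn":-0.05},{"dx":-0.0034,"dy":-0.0006,"dz":0,"turn":-0.05},{"dx":-0.0034,"dy":-0.0006,"dz":0,"turn":-0.05},{"dx":-0.0034,"dy":-0.0006,"dz":0,"turn":-0.05},{"dx":-0.0034,"dy":-0.0006,"dz":0,"turn":-0.05},{"dx":-0.0017,"dy":-0.0003,"dz":0,"turn":-0.025},{"dx":0,"dy":0,"dz":0,"turn":0},{"dx":0,"dy":0,"dz":0,"turn":0},{"dx":0,"dy":0,"dz":0,"turn":0}]'; python3 m.py t3
```

```text
clock: 6.92
tcp_pos: [0.4508, 0.0866, 0.0644]
orientation: [-0.0, 0.706, 0.708, -0.0]
force: [0.0, 0.4, -0.4]
width: 0.0009
grip_force: 0.2
yellow [287, 207, 5, 17, 71] [0.5822 0.073 ] r 0.0621 blue angle 180.3
[0.45081033 0.08660514 0.06437414] psi 90.12199272090923 tool xy 0.014052637513804346 -0.06925991096540988 [ 0.38236599 -0.10725828 -0.66210233]
```

```bash
python3 -m inch '[{"dx":0.005,"dy":0,"dz":0,"turn":0},{"dx":0.01,"dy":0,"dz":0,"turn":0},{"dx":0.01,"dy":0,"dz":0,"turn":0},{"dx":0,"dy":0,"dz":-0.03,"turn":0},{"dx":0,"dy":0,"dz":-0.03,"turn":0},{"dx":0,"dy":0,"dz":-0.03,"turn":0},{"dx":0.03,"dy":0,"dz":-0.02,"turn":0},{"dx":0.035,"dy":0,"dz":0,"turn":0},{"dx":0.035,"dy":0,"dz":0,"turn":0},{"dx":0.035,"dy":0,"dz":0,"turn":0},{"dx":0.035,"dy":0,"dz":0,"turn":0},{"dx":0.035,"dy":0,"dz":0,"turn":0},{"dx":0,"dy":0,"dz":0,"turn":0},{"dx":0,"dy":0,"dz":0,"turn":0}]'; python3 m.py t4
```

```text
clock: 8.13
tcp_pos: [0.4487, 0.3204, 0.1744]
orientation: [-0.001, 0.704, 0.71, 0.0]
force: [0.0, -1.0, 0.0]
width: 0.0003
grip_force: 0.0
red [272, 241, 10, 11, 86] [0.5202 0.1   ] r 0.0273 blue angle 179.7
red [249, 243, 20, 5, 87] [0.5196 0.1344] r 0.0617 blue angle 180.5
yellow [287, 207, 5, 19, 79] [0.5801 0.0728] r 0.06 blue angle 180.1
yellow [285, 229, 10, 10, 84] [0.5478 0.0733] r 0.0277 blue angle 181.2
green [299, 244, 7, 7, 26] [0.5167 0.0475] r 0.0254 blue angle 172.3
blue [284, 254, 10, 11, 84] [0.4932 0.0732] r 0.0269 blue angle 178.8
blue [287, 266, 4, 19, 44] [0.4591 0.0722] r 0.061 blue angle 180.4
[0.4493144  0.31783542 0.17416784] psi 90.32439670897138 tool xy 0.2455322647871299 -0.06939657141097741 [ 0.46003963 -1.08491911 -0.51302814]
```

View pics/t4.png

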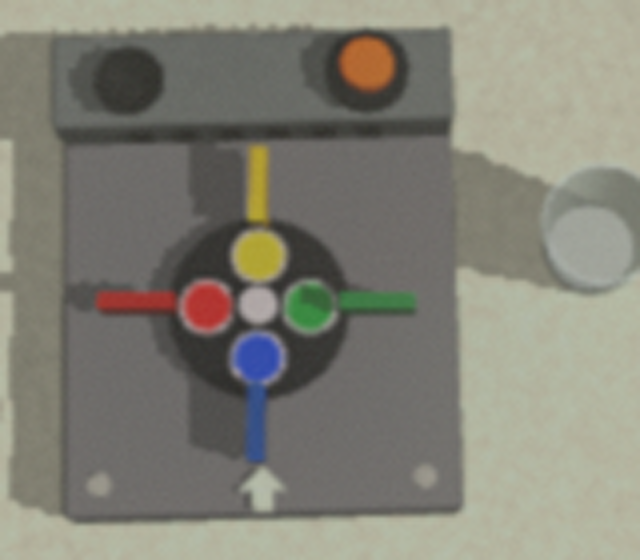

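Blue (257,425 in the crop) points at the arrow (262,488), within about 1.5°, and nothing else has moved. Now to the button.

```bash
python3 -m inch '[{"dx":-0.030,"dy":0.019,"dz":0,"turn":0},{"dx":-0.030,"dy":0.019,"dz":0,"turn":0},{"dx":-0.030,"dy":0.019,"dz":0,"turn":0},{"dx":-0.030,"dy":0.019,"dz":0,"turn":0},{"dx":-0.030,"dy":0.019,"dz":0,"turn":0},{"dx":-0.030,"dy":0.019,"dz":0,"turn":0},{"dx":-0.030,"dy":0.019,"dz":0,"turn":0},{"dx":-0.030,"dy":0.019,"dz":0,"turn":0},{"dx":-0.030,"dy":0.019,"dz":0,"turn":0},{"dx":-0.030,"dy":0.019,"dz":0,"turn":0},{"dx":0,"dy":0,"dz":0,"turn":0},{"dx":0,"dy":0,"dz":0,"turn":0},{"dx":0,"dy":0,"dz":0,"turn":0}]'
```

```text
clock: 9.27
tcp_pos: [0.6403, 0.0169, 0.1742]
orientation: [-0.001, 0.706, 0.708, -0.0]
force: [0.0, 0.6, -0.9]
width: -0.0001
grip_force: 0.0
```

```bash
python3 -m inch '[{"dx":0,"dy":0,"dz":0.025,"turn":0},{"dx":0,"dy":0,"dz":0.02,"turn":0},{"dx":0,"dy":0,"dz":0.012,"turn":0},{"dx":0,"dy":0,"dz":0.003,"turn":0},{"dx":0,"dy":0,"dz":0.002,"turn":0},{"dx":0,"dy":0,"dz":0,"turn":0},{"dx":0,"dy":0,"dz":0,"turn":0}]';  python3 -m inch '[{"dx":0,"dy":0,"dz":0.002,"turn":0},{"dx":0,"dy":0,"dz":0.002,"turn":0},{"dx":0,"dy":0,"dz":0,"turn":0},{"dx":0,"dy":0,"dz":0,"turn":0}]';  python3 -m inch '[{"dx":0,"dy":0,"dz":0.002,"turn":0},{"dx":0,"dy":0,"dz":0,"turn":0},{"dx":0,"dy":0,"dz":0,"turn":0}]'
```

```text
clock: 9.85
tcp_pos: [0.642, 0.0178, 0.1135]
orientation: [0.0, 0.706, 0.708, 0.001]
force: [0.9, -0.7, 0.6]
width: 0.0006
grip_force: 0.0
clock: 10.18
tcp_pos: [0.6422, 0.0175, 0.1091]
orientation: [0.001, 0.706, 0.708, 0.001]
force: [1.5, 0.8, 2.2]
width: 0.0003
grip_force: 1.0
clock: 10.43
tcp_pos: [0.6421, 0.0175, 0.1069]
orientation: [0.0, 0.706, 0.708, 0.001]
force: [1.9, 1.2, 3.3]
width: 0.0003
grip_force: 1.5
```

```bash
python3 -m inch '[{"dx":0,"dy":0,"dz":0.002,"turn":0},{"dx":0,"dy":0,"dz":0,"turn":0},{"dx":0,"dy":0,"dz":0,"turn":0}]';  python3 -m inch '[{"dx":0,"dy":0,"dz":0.002,"turn":0},{"dx":0,"dy":0,"dz":0,"turn":0},{"dx":0,"dy":0,"dz":0,"turn":0}]'
```

```text
clock: 10.68
tcp_pos: [0.6422, 0.0175, 0.1053]
orientation: [0.001, 0.706, 0.708, 0.001]
force: [1.0, -0.3, 6.9]
width: 0.0003
grip_force: 3.4
clock: 10.93
tcp_pos: [0.6422, 0.0176, 0.105]
orientation: [0.001, 0.706, 0.708, 0.001]
force: [-1.3, -0.0, 17.4]
width: 0.0005
grip_force: 8.7
```

The button has bottomed: the tool stopped moving while the force jumped to 17 N. I'll release straight up, clear the area, and check.

```bash
python3 -m inch '[{"dx":0,"dy":0,"dz":-0.005,"turn":0},{"dx":0,"dy":0,"dz":-0.02,"turn":0},{"dx":0,"dy":0,"dz":-0.03,"turn":0},{"dx":0,"dy":0,"dz":-0.03,"turn":0},{"dx":0.03,"dy":-0.019,"dz":0,"turn":0},{"dx":0.03,"dy":-0.019,"dz":0,"turn":0},{"dx":0.03,"dy":-0.019,"dz":0,"turn":0},{"dx":0.03,"dy":-0.019,"dz":0,"turn":0},{"dx":0.03,"dy":-0.019,"dz":0,"turn":0},{"dx":0.03,"dy":-0.019,"dz":0,"turn":0},{"dx":0.03,"dy":-0.019,"dz":0,"turn":0},{"dx":0.03,"dy":-0.019,"dz":0,"turn":0},{"dx":0.03,"dy":-0.019,"dz":0,"turn":0},{"dx":0.03,"dy":-0.019,"dz":0,"turn":0},{"dx":0,"dy":0,"dz":0,"turn":0},{"dx":0,"dy":0,"dz":0,"turn":0},{"dx":0,"dy":0,"dz":0,"turn":0}]'; python3 m.py t5
python3 - <<'E'
from h import *
p,d=ctrl.snapshot("top");print(np.median(d[184:187,315:318])-np.median(np.load("topd.npy")[184:187,315:318]))
E
```

```text
clock: 12.35
tcp_pos: [0.4503, 0.3153, 0.1868]
orientation: [0.001, 0.706, 0.708, -0.001]
force: [1.0, 0.5, 0.2]
width: 0.0005
grip_force: 0.0
red [272, 241, 10, 11, 88] [0.5205 0.1   ] r 0.0273 blue angle 179.3
red [249, 243, 20, 5, 89] [0.5196 0.1342] r 0.0615 blue angle 180.5
yellow [287, 207, 5, 19, 78] [0.5801 0.0728] r 0.06 blue angle 180.1
yellow [285, 229, 10, 10, 84] [0.5478 0.0733] r 0.0277 blue angle 181.2
green [298, 244, 8, 7, 28] [0.5169 0.0479] r 0.025 blue angle 172.6
blue [284, 254, 11, 11, 85] [0.4932 0.073 ] r 0.0269 blue angle 179.3
blue [287, 267, 4, 18, 41] [0.4587 0.072 ] r 0.0614 blue angle 180.6
[0.45098661 0.31471529 0.18682434] psi 90.06037278626471 tool xy 0.24208798226550907 -0.06885833665546205 [-0.75412423 -0.56872387  0.52561985]
0.00076019764
```

View pics/t5.png

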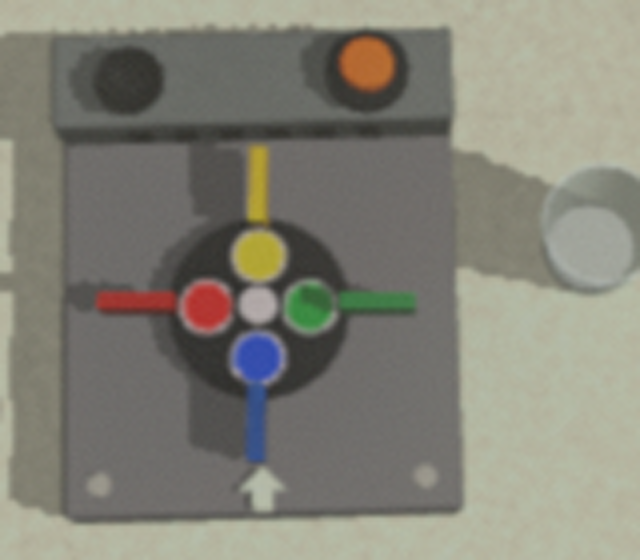

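The picture shows blue (257,425) still at the arrow (262,488), the button (368,63) back up, and the lens cap and beaker unmoved.

```bash
python3 -c "
from station import ctrl
print(ctrl.finish_job())"
```

```text
the job is handed in; nothing more can be done
None
```

The job is handed in, though no verdict came back: the blue tab points at the arrow to within about 2 mm, the shutter button was pressed to its stop and came back up, and the last top view showed the wheel unmoved and nothing around it shifted.

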